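# Start up the droplet rig: air, oil, water

### The arm

A 7-joint arm with a two-finger parallel gripper is mounted at the origin on the work surface. World frame = base frame: x ahead of the robot, y to its left, z up, the work surface at z = 0. Lengths are in mm, angles in rad, forces in N, time in s.
With the tool pointing down it reaches from about 400 to 850 mm from the base axis. Payload 10.4 kg.
Tool frame: the origin (TCP) lies at the very end of the fingers, on their centre line; the grasp point (between the pads) lies bot.grasp_offset behind it (bot.grasp_offset is the distance from the TCP to the grasp point, in mm); z points along the fingers, y is the line along which they close (so a half turn about z gives the same grasp; the last joint's range is limited). The gripper opens to 87 mm and grips with 3 to 60 N. Pads are 19 mm wide; open, the fingers measure 117 mm over their backs; the gripper's body (75 mm by 190 mm) begins 51 mm behind the grasp point.
Start: joints at [-1.328, 0.332, -0.065, 1.46, 0.022, 1.35, -0.088], TCP at [164.162, 603.078, 222.576] pointing down, gripper open.
Joint ranges: [-2.6, 2.6], [-0.5, 2.12], [-1.47, 1.34], [0.16, 2.42], [-1.27, 4.41], [0.06, 2.06], [-2.6, 2.6]. Speed limits (rad/s): [2.22, 2.22, 2.79, 2.79, 3.14, 3.14, 3.14].

### API

Orientations are given as a rotation vector (axis times angle).
In Python, from bench import bot, capture, camera_params gives the robot as it stands.
- The arm moves only by the tool carry_out, never from a script. Its argument "motion" is a list of rows, each a list of 7 numbers: the opening, from 0 (shut) to 1 (fully open), then the shift along the tool's x, y, z scaled (see below), then the turn, a rotation vector about the tool's x, y, z scaled (see below). A call has 1 to 20 rows; each row is the pose to reach, as a shift and turn from the pose commanded when the call began, along the tool's axes at that moment, turning the shorter way round; what a row does not reach only later rows make up. The controller multiplies each number of a shift by 0.12 m and each number of a turn by 360 degrees. A row lasts 1/10 s, in which the tool goes at most 50 mm and 8.59 degrees, less where a joint would pass 70% of its speed; a pose out of reach is approached as far as the arm can. A call with a number of a shift or a turn outside -1 to 1 is refused whole. A call with a gripper value outside its range is refused whole. The fingers move at their own pace and stop on an object; "grip_force" is the grip in N (left out, the last holds). Time passes only in rows, so rows that repeat a pose let the fingers close. It gives the time, the measured TCP pose, the force, the opening and the grip force at its end, in the units of the state.
- bot.sense(): the state, without advancing time (a new reading comes with each control period).
- capture(name): name is "scene" or "top"; returns the picture (400x640x3 uint8, blue, green, red); there is no depth.
- camera_params(name): a dict with "fx", "fy", "cx", "cy" (pixels), "dist" ([k1, k2, p1, p2, k3] as OpenCV has them; the pictures are not rectified), "T" (4x4, takes a point from camera to world coordinates). Camera axes: x right, y down, z forward; pixel columns grow to the right and rows downward; lengths in mm; the calibration is good to about 2 mm. A picture is of the moment at which its call begins. camera_params takes no time and is no camera call.
- bot.hand_in(): hands the job in; it is judged then, once.
The state is a dict: "time_s": time; "joint_pos": joint angles; "joint_vel": joint speeds; "joint_torque": joint torques, N m; "ee_pos": TCP position; "tcp_rot": TCP orientation; "contact_force": force on the tool from outside, world axes, zero at the start; "wrist_torque": the same for the moment, N m; "opening": finger opening in mm; "finger_force": force on a finger pad.
Only numpy, scipy, OpenCV 4.12 (cv2) and the standard library are available. Lean on these libraries where they do the work, as an engineer would, in place of code of your own. Each camera call takes 0.05 s, during which the arm holds its last target. There are 200 camera calls.

### The job

Start up the flow rig by pressing its controls in this order: first push the red air button fully in, then press the far, raised half of the yellow rocker (oil pump) fully down, then the same on the blue rocker (water pump). Nothing needs gripping, fingertip presses do it all: leave the green spare pump switched off, and do not pick up, shift or knock over the vial, beaker, bottle or screwdriver.

Things in the scene. Friction and masses are not known exactly. Their poses are not given: they have to be found in the camera images.
- air_block: Air supply block: fixed aluminium block 85 x 105 x 45 mm with a big red push button on top. Origin at the centre of its underside, on the bench; z up.
- air_button (a joint): Travel of the red air button in m: 0 to 0.002 = out (air off, as at the start), 0.010 = fully pushed in (air on). It slides straight down against about 4 N of friction and stays where it is left (no spring).
- air_top (a point): Centre of the top face of the red air button, a mushroom head 44 mm across, 10 mm thick; the face is 75 mm above the bench when out, 65 mm when fully in. It lies above the block's origin and moves with the button.
- oil_pump: The oil pump: fixed white housing 100 (x) x 135 (y) x 50 mm high with a yellow paddle rocker on its -y side and a fixed clear reservoir with a yellow cap on its +y side (36 mm across, top 94 mm above the bench, axis at x = +12, y = +36 mm). Origin: centre of its underside; z up; front (-x) towards the robot, turned up to 0.4 rad.
- oil_rocker (a joint): Angle of the yellow rocker in rad: 0 to 0.04 = off (as at the start; far, +x half stands up), 0.3 = fully on (far half down and level, near half up). V-shaped, 34 mm wide, two halves of 34 mm; hinge along the pump's y at x 0, y -34, z +60 mm from the pump's origin. About 3 N on the middle of the far half turns it; it stays where left (friction, no spring).
- oil_press (a point): Point on the top face of the yellow rocker's far half, 20 mm from the hinge (press here, straight down): about 66 mm above the bench when off, 60 mm when fully on, where the half lies level. Moves and turns with the rocker.
- water_pump: The water pump: fixed white housing 100 (x) x 135 (y) x 50 mm high with a blue paddle rocker on its -y side and a fixed clear reservoir with a blue cap on its +y side (36 mm across, top 94 mm above the bench, axis at x = +12, y = +36 mm). Origin: centre of its underside; z up; front (-x) towards the robot, turned up to 0.4 rad.
- water_rocker (a joint): Angle of the blue rocker in rad: 0 to 0.04 = off (as at the start; far, +x half stands up), 0.3 = fully on (far half down and level, near half up). V-shaped, 34 mm wide, two halves of 34 mm; hinge along the pump's y at x 0, y -34, z +60 mm from the pump's origin. About 3 N on the middle of the far half turns it; it stays where left (friction, no spring).
- water_press (a point): Point on the top face of the blue rocker's far half, 20 mm from the hinge (press here, straight down): about 66 mm above the bench when off, 60 mm when fully on, where the half lies level. Moves and turns with the rocker.
- spare_pump: The spare (third) pump: fixed white housing 100 (x) x 135 (y) x 50 mm high with a green paddle rocker on its -y side and a fixed clear reservoir with a green cap on its +y side (36 mm across, top 94 mm above the bench, axis at x = +12, y = +36 mm). Origin: centre of its underside; z up; front (-x) towards the robot, turned up to 0.4 rad.
- spare_rocker (a joint): Angle of the green rocker in rad: 0 to 0.04 = off (as at the start; far, +x half stands up), 0.3 = fully on (far half down and level, near half up). V-shaped, 34 mm wide, two halves of 34 mm; hinge along the pump's y at x 0, y -34, z +60 mm from the pump's origin. About 3 N on the middle of the far half turns it; it stays where left (friction, no spring).
- spare_press (a point): Point on the top face of the green rocker's far half, 20 mm from the hinge (press here, straight down): about 66 mm above the bench when off, 60 mm when fully on, where the half lies level. Moves and turns with the rocker.
- vial: Bystander: loose capped vial 28 mm across, 58 mm tall, upright on the bench. Origin at the centre of its underside.
- beaker: Bystander: loose glass beaker 68 mm across, 85 mm tall, upright. Origin at the centre of its underside.
- bottle: Bystander: loose white bottle with a red cap, 66 mm across, 120 mm tall, upright. Origin at the centre of its underside.
- screwdriver: Bystander: loose orange-handled screwdriver 170 mm long lying on the bench along its own x, handle to its -x. Origin under its middle.

How it is judged:
By the outcome, as a careful person would: the job done as asked, in the order asked, and still so for the second after the job is handed in, with the robot touching nothing.
It also fails if it takes over 45 s, if anything falls off the work surface, if the arm or the gripper's body presses on something with over 40 N, if the wrist force passes 120 N, or if a joint passes its speed limit or range.

## Working session

There is one attempt and no reset: what is moved stays moved. The work goes in short steps, Python scripts to look and compute and a tool call to move; the robot and the scene stay as the last step left them, time stands still between calls to the robot, and variables do not carry over. Pictures are saved under pics/ and viewed, at most 10 in all, crops included, and the job is handed in when it is done.

Besides the shell and the picture viewer there is one more tool, called after "Call:" by a JSON object that holds its "fn" and its "kwargs", one argument or row to a line. carry_out: Moves the arm, as the interface text tells. Its arguments: {"type":"object","properties":{"motion":{"type":"array"},"grip_force":{"type":"number"}},"required":["motion"]}

```bash
mkdir -p pics; python3 - <<'E'
from bench import bot,capture,camera_params
import cv2
for n in("scene","top"):
    cv2.imwrite(f"pics/{n}0.png",capture(n)); p=camera_params(n); print(n,p)
print(bot.sense(),bot.grasp_offset)
E
```

```text
scene {'fx': 500.9264122407891, 'fy': 500.9264122407891, 'cx': 319.12766327832645, 'cy': 196.12111085641618, 'dist': array([0.01806358, 0.        , 0.        , 0.        , 0.        ]), 'T': array([[-1.54156505e-01,  7.34775231e-01, -6.60561225e-01,
         1.31490331e+03],
       [ 9.87887144e-01,  1.02617588e-01, -1.16398548e-01,
         1.20443320e+02],
       [-1.77415700e-02, -6.70503535e-01, -7.41694173e-01,
         9.03312613e+02],
       [ 0.00000000e+00,  0.00000000e+00,  0.00000000e+00,
         1.00000000e+00]])}
top {'fx': 404.6454745501075, 'fy': 404.6454745501075, 'cx': 322.0565533728531, 'cy': 198.02292837535782, 'dist': array([-0.0776348,  0.       ,  0.       ,  0.       ,  0.       ]), 'T': array([[ 2.72214909e-03, -9.98106987e-01,  6.14412988e-02,
         5.07876047e+02],
       [-9.99880211e-01, -3.65285334e-03, -1.50406234e-02,
        -9.05469775e+00],
       [ 1.52365873e-02, -6.13929960e-02, -9.97997368e-01,
         1.00301954e+03],
       [ 0.00000000e+00,  0.00000000e+00,  0.00000000e+00,
         1.00000000e+00]])}
{'time_s': 0.1, 'joint_pos': array([-1.3275639 ,  0.33281233, -0.0647153 ,  1.46084275,  0.02163078,
        1.3498843 , -0.08847827]), 'joint_vel': array([ 0.00076889, -0.00068013,  0.00113335, -0.00086814, -0.00131861,
        0.00123622,  0.00280311]), 'joint_torque': array([ 1.06430787e-03, -6.24546576e+01,  2.42284167e-02, -3.90709233e+01,
       -6.15082355e-02,  3.65890854e-02,  3.58947159e-05]), 'ee_pos': array([164.11126606, 602.72211236, 221.83821757]), 'tcp_rot': array([-4.16232411e-01, -3.11380987e+00,  1.95906686e-03]), 'contact_force': array([-0.2636298 , -0.37442253,  0.4467013 ]), 'wrist_torque': array([ 0.00717275, -0.07062161, -0.01439814]), 'finger_force': 0.0, 'opening': 86.94122230526237} 18.700000000000003
```

View pics/top0.png

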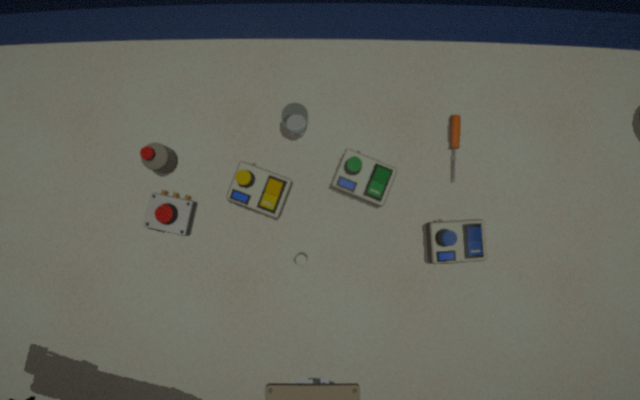

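View pics/scene0.png

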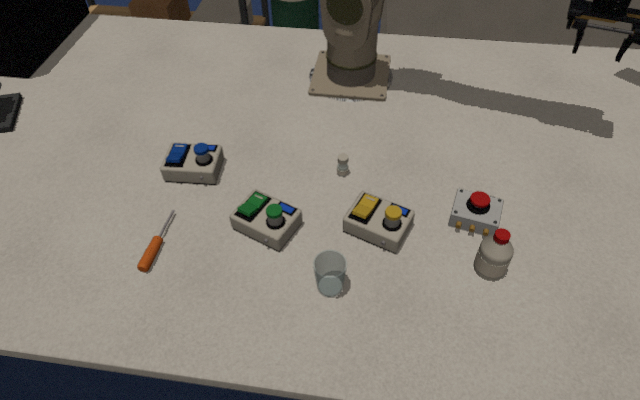

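The top view shows the red button at (165,214), the yellow rocker (271,193), green (379,182) and blue (475,240). Each cap sits to the left of its rocker, the vial is at (301,258), the bottle at (155,156) and the beaker at (294,120). The scene view agrees.

```bash
cat > h.py <<'E'
import cv2,numpy as np
from bench import camera_params
def ray(cam,px):
    p=camera_params(cam);K=np.array([[p['fx'],0,p['cx']],[0,p['fy'],p['cy']],[0,0,1]])
    u=cv2.undistortPoints(np.array([[px]],float),K,np.array(p['dist']))[0,0]
    T=p['T'];return T[:3,3],T[:3,:3]@np.r_[u,1]
def plane(cam,px,z):
    o,d=ray(cam,px);return (o+d*(z-o[2])/d[2])[:2]
H={'red':[(0,6),(174,180)],'yellow':[(20,34)],'blue':[(100,118)],'green':[(50,85)]}
def blobs(im,c,sv=(150,60),amin=25):
    h=cv2.cvtColor(im,cv2.COLOR_BGR2HSV);m=0
    for a,b in H[c]: m=m|cv2.inRange(h,(a,sv[0],sv[1]),(b,255,255))
    n,l,s,ce=cv2.connectedComponentsWithStats(m)
    return [(s[i,4],ce[i],(l==i).astype('uint8')) for i in range(1,n) if s[i,4]>=amin]
E
python3 - <<'E'
from h import *
for n in("top","scene"):
    im=cv2.imread(f"pics/{n}0.png")
    for c in H:
        for a,ce,m in blobs(im,c):
            if ce[1]<50: continue
            k=cv2.findContours(m,0,1)[0][0]; r=cv2.minAreaRect(k)
            b=cv2.boxPoints(r); w=np.array([plane(n,q,64) for q in b])
            print(n,c,a,ce.round(1),'z64',plane(n,ce,64).round(),'z75',plane(n,ce,75).round(),'z94',plane(n,ce,94).round(),'box',w.round().tolist())
E
```

```text
top red 130 [146.7 152.8] z64 [671. 392.] z75 [669. 387.] z94 [666. 379.] box [[685.0, 406.0], [685.0, 377.0], [656.0, 376.0], [657.0, 405.0]]
top red 253 [163.9 213.4] z64 [528. 346.] z75 [528. 342.] z94 [528. 335.] box [[548.0, 368.0], [548.0, 327.0], [508.0, 326.0], [508.0, 367.0]]
top yellow 186 [243.2 177.2] z64 [614. 161.] z75 [613. 159.] z94 [610. 156.] box [[631.0, 178.0], [631.0, 145.0], [595.0, 145.0], [595.0, 177.0]]
top yellow 438 [271.4 193. ] z64 [577.  95.] z75 [576.  93.] z94 [575.  91.] box [[548.0, 124.0], [615.0, 100.0], [603.0, 66.0], [536.0, 90.0]]
top blue 103 [239.6 196.3] z64 [569. 169.] z75 [568. 167.] z94 [567. 163.] box [[568.0, 188.0], [582.0, 183.0], [570.0, 149.0], [556.0, 154.0]]
top blue 117 [477.2 237. ] z64 [ 475. -389.] z75 [ 475. -384.] z94 [ 476. -377.] box [[499.0, -379.0], [499.0, -396.0], [449.0, -395.0], [449.0, -378.0]]
top blue 60 [443.3 255.8] z64 [ 432. -307.] z75 [ 433. -303.] z94 [ 434. -297.] box [[438.0, -297.0], [438.0, -323.0], [424.0, -323.0], [424.0, -297.0]]
top green 206 [380.4 177.1] z64 [ 615. -160.] z75 [ 614. -158.] z94 [ 612
[... 876 characters left out ...]
8. -375.] z94 [ 507. -364.] box [[505.0, -398.0], [426.0, -401.0], [441.0, -365.0], [519.0, -363.0]]
scene blue 91 [286.6 207.8] z64 [612. -77.] z75 [621. -75.] z94 [637. -70.] box [[613.0, -97.0], [595.0, -94.0], [610.0, -61.0], [628.0, -64.0]]
scene blue 36 [404.  210.6] z64 [584. 180.] z75 [594. 179.] z94 [610. 177.] box [[574.0, 173.0], [573.0, 186.0], [593.0, 186.0], [595.0, 174.0]]
scene green 262 [251.1 204.6] z64 [ 613. -158.] z75 [ 623. -154.] z94 [ 639. -148.] box [[632.0, -186.0], [564.0, -153.0], [590.0, -126.0], [656.0, -160.0]]
scene green 140 [273.8 210. ] z64 [ 622. -104.] z75 [ 631. -101.] z94 [647. -96.] box [[607.0, -123.0], [603.0, -92.0], [637.0, -85.0], [641.0, -115.0]]
```

```bash
cat >> h.py <<'E'
from scipy.spatial.transform import Rotation as R
def delta(target,yaw=None,frm=None):
    from bench import bot
    s=bot.sense();Rm=R.from_rotvec(s['tcp_rot']);p=s['ee_pos'] if frm is None else np.array(frm)
    d=Rm.inv().apply(np.array(target)-p)/120
    y=Rm.as_matrix()[:2,1]
    return d.round(3),'tool y yaw',round(float(np.arctan2(-y[0],y[1])),3)
E
python3 - <<'E'
from h import *
im=cv2.imread("pics/top0.png")
for c in('blue','green'):
  for a,ce,m in blobs(im,c,(120,35)):
    if ce[1]<50: continue
    k=max(cv2.findContours(m,0,1)[0],key=len); r=cv2.minAreaRect(k)
    w=np.array([plane("top",q,62) for q in cv2.boxPoints(r)])
    print(c,a,ce.round(1),plane("top",ce,62).round(),plane("top",ce,94).round(),w.round().tolist())
print(delta([530,342,150]))
E
```

```text
blue 74 [346.6 183.4] [600. -81.] [597. -78.] [[600.0, -63.0], [612.0, -68.0], [600.0, -98.0], [588.0, -93.0]]
blue 116 [239.6 196.2] [569. 169.] [567. 163.] [[568.0, 189.0], [584.0, 184.0], [571.0, 149.0], [555.0, 154.0]]
blue 302 [474.8 239.1] [ 470. -384.] [ 471. -371.] [[500.0, -365.0], [501.0, -397.0], [435.0, -399.0], [434.0, -368.0]]
blue 92 [446.7 237.7] [ 474. -316.] [ 475. -306.] [[461.0, -302.0], [489.0, -307.0], [486.0, -330.0], [458.0, -325.0]]
blue 96 [444.9 255.8] [ 431. -311.] [ 434. -301.] [[438.0, -295.0], [438.0, -328.0], [424.0, -328.0], [424.0, -295.0]]
green 137 [354.  163.8] [647. -98.] [642. -95.] [[653.0, -79.0], [666.0, -105.0], [640.0, -118.0], [627.0, -92.0]]
green 363 [378.9 179.9] [ 609. -157.] [ 605. -152.] [[581.0, -125.0], [644.0, -152.0], [631.0, -184.0], [567.0, -157.0]]
(array([-3.513, -1.295,  0.601]), 'tool y yaw', -0.266)
```

Call:
{"fn": "carry_out", "kwargs": {
  "motion": [
    [0,-0.3,-0.11,0.05,0,0,0],
    [0,-0.6,-0.22,0.1,0,0,0],
    [0,-0.9,-0.33,0.15,0,0,0],
    [0,-0.9,-0.33,0.15,0,0,0]
  ]
}}

```text
time_s: 0.5
ee_pos: [263.8, 532.3, 203.5]
tcp_rot: [0.429, 3.11, -0.004]
contact_force: [0.3, -0.1, -0.1]
opening: 62.4
finger_force: 0.0
```

Call:
{"fn": "carry_out", "kwargs": {
  "motion": [
    [0,-0.3,-0.11,0.05,0,0,0],
    [0,-0.6,-0.22,0.1,0,0,0],
    [0,-0.9,-0.33,0.15,0,0,0],
    [0,-0.9,-0.33,0.15,0,0,0]
  ]
}}

```text
time_s: 0.9
ee_pos: [356.8, 465.4, 185.5]
tcp_rot: [0.429, 3.11, -0.005]
contact_force: [0.2, -0.0, 0.3]
opening: 30.6
finger_force: 0.0
```

Call:
{"fn": "carry_out", "kwargs": {
  "motion": [
    [0,-0.3,-0.11,0.05,0,0,0],
    [0,-0.6,-0.22,0.1,0,0,0],
    [0,-0.9,-0.33,0.15,0,0,0],
    [0,-0.9,-0.33,0.15,0,0,0],
    [0,-0.9,-0.33,0.15,0,0,0]
  ]
}}

```text
time_s: 1.4
ee_pos: [445.6, 403.1, 168.1]
tcp_rot: [-0.419, -3.113, 0.001]
contact_force: [-1.1, 1.0, -0.6]
opening: 1.1
finger_force: 0.0
```

```bash
python3 - <<'E'
from h import *
print(delta([530,342,120]))
E
```

```text
(array([-0.813, -0.305,  0.4  ]), 'tool y yaw', -0.267)
```

Call:
{"fn": "carry_out", "kwargs": {
  "motion": [
    [0,-0.28,-0.1,0.13,0,0,0],
    [0,-0.56,-0.2,0.27,0,0,0],
    [0,-0.81,-0.3,0.4,0,0,0],
    [0,-0.81,-0.3,0.4,0,0,0],
    [0,-0.81,-0.3,0.4,0,0,0],
    [0,-0.81,-0.3,0.4,0,0,0]
  ]
}}

```text
time_s: 2.0
ee_pos: [528.5, 345.4, 121.0]
tcp_rot: [-0.412, -3.114, -0.002]
contact_force: [-0.8, 0.3, -0.3]
opening: 0.8
finger_force: 0.0
```

```bash
python3 - <<'E'
from h import *
from bench import capture
im=capture("scene"); cv2.imwrite("pics/s1.png",cv2.resize(im[100:300,300:600],None,fx=2.6,fy=2.6))
print(delta([530,342,80]),delta([530,342,65]))
E
```

```text
(array([-0.019, -0.024,  0.343]), 'tool y yaw', -0.263) (array([-0.019, -0.025,  0.468]), 'tool y yaw', -0.263)
```

View pics/s1.png

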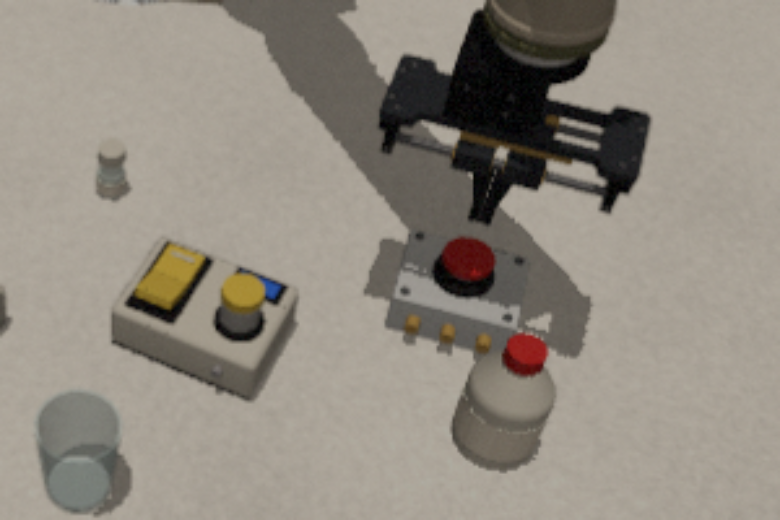

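The closed fingertips sit above the red button (crop around (480,215); button at (468,258)) and are well clear of the bottle. I'll press slowly.

Call:
{"fn": "carry_out", "kwargs": {
  "motion": [
    [0,0,-0.01,0.15,0,0,0],
    [0,0,-0.02,0.3,0,0,0],
    [0,0,-0.02,0.36,0,0,0],
    [0,0,-0.02,0.39,0,0,0],
    [0,0,-0.02,0.42,0,0,0],
    [0,0,-0.02,0.44,0,0,0],
    [0,0,-0.02,0.46,0,0,0],
    [0,0,-0.02,0.47,0,0,0],
    [0,0,-0.02,0.47,0,0,0]
  ]
}}

```text
time_s: 2.95
ee_pos: [529.5, 341.6, 65.4]
tcp_rot: [0.416, 3.113, 0.003]
contact_force: [-4.8, 1.2, 10.6]
opening: 0.6
finger_force: 4.9
```

Call:
{"fn": "carry_out", "kwargs": {
  "motion": [
    [0,0,0,0.01,0,0,0],
    [0,0,0,0.02,0,0,0],
    [0,0,0,0.02,0,0,0]
  ]
}}

```text
time_s: 3.25
ee_pos: [529.6, 341.7, 65.0]
tcp_rot: [0.416, 3.113, 0.004]
contact_force: [-11.3, -3.7, 27.2]
opening: 0.5
finger_force: 13.8
```

Call:
{"fn": "carry_out", "kwargs": {
  "motion": [
    [0,0,0,-0.1,0,0,0],
    [0,0,0,-0.4,0,0,0],
    [0,0,0,-0.7,0,0,0],
    [0,0,0,-0.7,0,0,0],
    [0,0,0,-0.7,0,0,0]
  ]
}}

```text
time_s: 3.75
ee_pos: [530.0, 340.7, 146.5]
tcp_rot: [0.417, 3.112, 0.002]
contact_force: [-0.8, -0.2, -1.3]
opening: 0.4
finger_force: 0.0
```

```bash
python3 - <<'E'
from h import *
from bench import bot
print(bot.sense()['ee_pos'],delta([596,88,150]))
E
```

```text
[530.01176539 340.7112009  146.52000542] (array([-1.085, -1.887, -0.03 ]), 'tool y yaw', -0.266)
```

Call:
{"fn": "carry_out", "kwargs": {
  "motion": [
    [0,-0.18,-0.31,0,0,0,0],
    [0,-0.36,-0.63,0,0,0,0],
    [0,-0.54,-0.94,0,0,0,0],
    [0,-0.54,-0.94,0,0,0,0]
  ]
}}

```text
time_s: 4.15
ee_pos: [563.9, 206.5, 144.5]
tcp_rot: [0.431, 3.112, -0.007]
contact_force: [0.4, 0.8, -0.4]
opening: 0.6
finger_force: 0.0
```

Call:
{"fn": "carry_out", "kwargs": {
  "motion": [
    [0,-0.18,-0.31,0,0,0,0],
    [0,-0.36,-0.63,0,0,0,0],
    [0,-0.54,-0.94,0.1,0,0,0],
    [0,-0.54,-0.94,0.3,0,0,0],
    [0,-0.54,-0.94,0.3,0,0,0],
    [0,-0.54,-0.94,0.3,0,0,0]
  ]
}}

```text
time_s: 4.75
ee_pos: [594.2, 90.0, 108.9]
tcp_rot: [-0.414, -3.112, 0.001]
contact_force: [-0.4, 0.8, 0.5]
opening: 0.6
finger_force: 0.0
```

```bash
python3 - <<'E'
from h import *
from bench import bot,capture
im=capture("scene"); cv2.imwrite("pics/s2.png",cv2.resize(im[100:300,250:550],None,fx=2.6,fy=2.6))
print(bot.sense()['ee_pos'],delta([596,88,75]),delta([596,88,60]))
E
```

```text
[594.81884271  90.5017943  109.81094489] (array([-0.015, -0.018,  0.29 ]), 'tool y yaw', -0.264) (array([-0.015, -0.018,  0.415]), 'tool y yaw', -0.264)
```

View pics/s2.png

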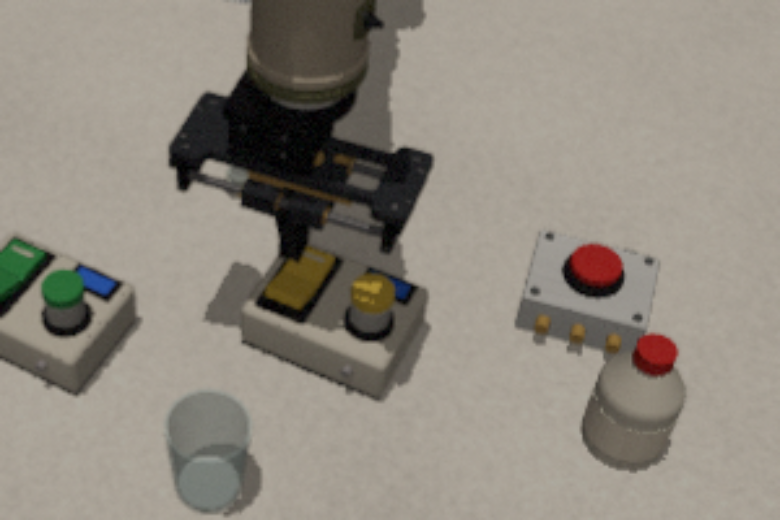

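The fingertips are above the yellow rocker (crop (292,250), rocker (300,280)), and the red button is visibly lower. Pressing now.

Call:
{"fn": "carry_out", "kwargs": {
  "motion": [
    [0,-0.01,-0.02,0.13,0,0,0],
    [0,-0.02,-0.02,0.26,0,0,0],
    [0,-0.02,-0.02,0.31,0,0,0],
    [0,-0.02,-0.02,0.34,0,0,0],
    [0,-0.02,-0.02,0.37,0,0,0],
    [0,-0.02,-0.02,0.39,0,0,0],
    [0,-0.02,-0.02,0.41,0,0,0],
    [0,-0.02,-0.02,0.42,0,0,0],
    [0,-0.02,-0.02,0.42,0,0,0]
  ]
}}

```text
time_s: 5.7
ee_pos: [597.1, 85.9, 60.4]
tcp_rot: [0.417, 3.113, 0.001]
contact_force: [-2.9, -2.4, 9.9]
opening: 0.3
finger_force: 5.0
```

Call:
{"fn": "carry_out", "kwargs": {
  "motion": [
    [0,0,0,0.01,0,0,0],
    [0,0,0,0.02,0,0,0],
    [0,0,0,0.02,0,0,0]
  ]
}}

```text
time_s: 6.0
ee_pos: [597.3, 86.0, 60.2]
tcp_rot: [0.417, 3.113, 0.002]
contact_force: [-12.9, -3.0, 31.0]
opening: 0.5
finger_force: 15.3
```

Call:
{"fn": "carry_out", "kwargs": {
  "motion": [
    [0,0,0,-0.1,0,0,0],
    [0,0,0,-0.4,0,0,0],
    [0,0,0,-0.7,0,0,-0.02],
    [0,0,0,-0.75,0,0,-0.04],
    [0,0,0,-0.75,0,0,-0.047],
    [0,0,0,-0.75,0,0,-0.047],
    [0,0,0,-0.75,0,0,-0.047]
  ]
}}

```text
time_s: 6.7
ee_pos: [596.6, 86.2, 146.7]
tcp_rot: [0.044, -3.141, -0.0]
contact_force: [-0.3, 0.1, -0.8]
opening: 0.7
finger_force: 0.0
```

```bash
python3 - <<'E'
from h import *
from bench import bot
print(bot.sense()['ee_pos'],delta([488,-382,150]))
E
```

```text
[596.5943398   86.17725975 146.6982608 ] (array([ 1.014, -3.875, -0.028]), 'tool y yaw', 0.028)
```

Call:
{"fn": "carry_out", "kwargs": {
  "motion": [
    [0,0.08,-0.32,0,0,0,0],
    [0,0.17,-0.65,0,0,0,0],
    [0,0.25,-0.97,0,0,0,0],
    [0,0.25,-0.97,0,0,0,0]
  ]
}}

```text
time_s: 7.1
ee_pos: [568.9, -38.0, 146.9]
tcp_rot: [0.031, -3.141, 0.004]
contact_force: [-0.4, 0.3, -0.2]
opening: 0.2
finger_force: 0.0
```

Call:
{"fn": "carry_out", "kwargs": {
  "motion": [
    [0,0.08,-0.32,0,0,0,0],
    [0,0.17,-0.65,0,0,0,0],
    [0,0.25,-0.97,0,0,0,0],
    [0,0.25,-0.97,0,0,0,0]
  ]
}}

```text
time_s: 7.5
ee_pos: [541.8, -154.5, 146.9]
tcp_rot: [0.032, -3.141, 0.004]
contact_force: [-0.1, -0.4, 0.0]
opening: 0.7
finger_force: 0.0
```

Call:
{"fn": "carry_out", "kwargs": {
  "motion": [
    [0,0.08,-0.32,0,0,0,0],
    [0,0.17,-0.65,0,0,0,0],
    [0,0.25,-0.97,0,0,0,0],
    [0,0.25,-0.97,0,0,0,0]
  ]
}}

```text
time_s: 7.9
ee_pos: [514.8, -271.2, 146.9]
tcp_rot: [0.033, -3.14, 0.004]
contact_force: [0.1, 0.6, -0.1]
opening: 0.6
finger_force: 0.0
```

Call:
{"fn": "carry_out", "kwargs": {
  "motion": [
    [0,0.08,-0.32,0,0,0,0],
    [0,0.17,-0.65,0,0,0,0],
    [0,0.25,-0.97,0,0,0,0],
    [0,0.25,-0.97,0.3,0,0,0],
    [0,0.25,-0.97,0.3,0,0,0],
    [0,0.25,-0.97,0.3,0,0,0]
  ]
}}

```text
time_s: 8.5
ee_pos: [491.1, -381.0, 110.5]
tcp_rot: [0.048, -3.14, -0.003]
contact_force: [0.5, 0.4, 0.4]
opening: 0.3
finger_force: 0.0
```

```bash
python3 - <<'E'
from h import *
from bench import bot,capture
im=capture("scene"); cv2.imwrite("pics/s3.png",cv2.resize(im[90:290,120:420],None,fx=2.6,fy=2.6))
print(bot.sense()['ee_pos'],delta([488,-382,75]),delta([488,-382,60]))
E
```

```text
[ 491.73643288 -381.34777463  111.57665905] (array([ 0.031, -0.005,  0.305]), 'tool y yaw', 0.031) (array([ 0.031, -0.005,  0.43 ]), 'tool y yaw', 0.031)
```

View pics/s3.png

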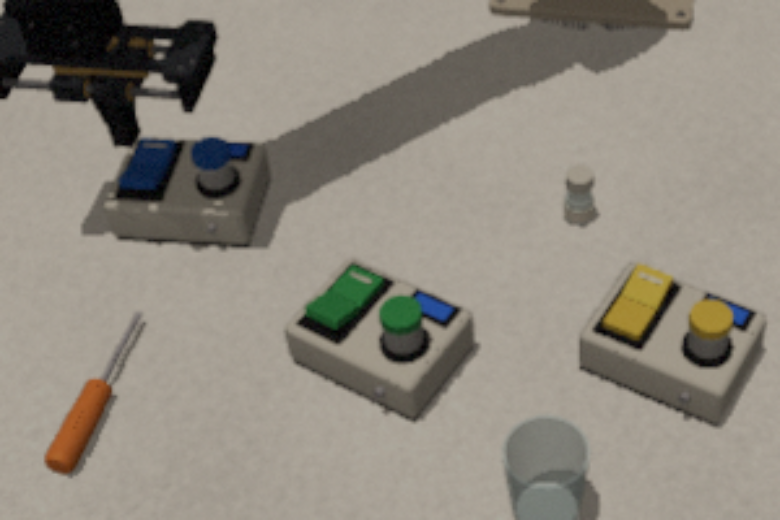

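The yellow rocker is now down on its far side. The tool hangs over the blue rocker, with its tip at crop (123,138), which is full-image (167,143). I'll check that lateral position before pressing.

```bash
python3 - <<'E'
from h import *
print(plane("scene",(120+123/2.6,90+138/2.6),111))
im=cv2.imread("pics/scene0.png")
for a,ce,m in blobs(im,'blue',(120,35)):
    if ce[0]<230: print(a,ce,plane("scene",ce,63))
E
```

```text
[ 491.47755613 -386.88080342]
179 [203.15642458 148.2849162 ] [ 447.9367755  -321.94369957]
260 [176.27692308 153.61153846] [ 475.71310398 -381.84519809]
3253 [ 86.10913003 383.89763295] [1045.17312194 -336.62001193]
```

Call:
{"fn": "carry_out", "kwargs": {
  "motion": [
    [0,0.01,0,0.13,0,0,0],
    [0,0.01,0,0.26,0,0,0],
    [0,0.01,0,0.31,0,0,0],
    [0,0.01,0,0.34,0,0,0],
    [0,0.01,0,0.37,0,0,0],
    [0,0.01,0,0.39,0,0,0],
    [0,0.01,0,0.41,0,0,0],
    [0,0.01,0,0.43,0,0,0],
    [0,0.01,0,0.43,0,0,0]
  ]
}}

```text
time_s: 9.45
ee_pos: [490.0, -383.0, 60.5]
tcp_rot: [-0.046, 3.14, -0.0]
contact_force: [-1.3, 3.3, 11.0]
opening: 0.6
finger_force: 5.3
```

Call:
{"fn": "carry_out", "kwargs": {
  "motion": [
    [0,0,0,0.01,0,0,0],
    [0,0,0,0.02,0,0,0],
    [0,0,0,0.02,0,0,0]
  ]
}}

```text
time_s: 9.75
ee_pos: [490.1, -383.1, 60.2]
tcp_rot: [-0.046, 3.139, 0.001]
contact_force: [-8.6, 9.9, 30.6]
opening: 0.1
finger_force: 15.5
```

Call:
{"fn": "carry_out", "kwargs": {
  "motion": [
    [0,0,0,-0.1,0,0,0],
    [0,0,0,-0.4,0,0,0],
    [0,0,0,-0.7,0,0,0],
    [0,0,0,-1,0,0,0],
    [0,0,0,-1,0,0,0],
    [0,0,0,-1,0,0,0]
  ]
}}

```text
time_s: 10.35
ee_pos: [489.4, -383.3, 177.4]
tcp_rot: [-0.046, 3.14, -0.001]
contact_force: [-0.4, -0.8, -0.6]
opening: 0.4
finger_force: 0.0
```

```bash
python3 - <<'E'
from h import *
from bench import bot,capture
im=capture("scene"); a=im[100:300,130:330];b=im[100:300,330:530]
cv2.imwrite("pics/s4.png",cv2.resize(im[110:290,130:530],None,fx=2,fy=3))
E
```

```text
(no output)
```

View pics/s4.png

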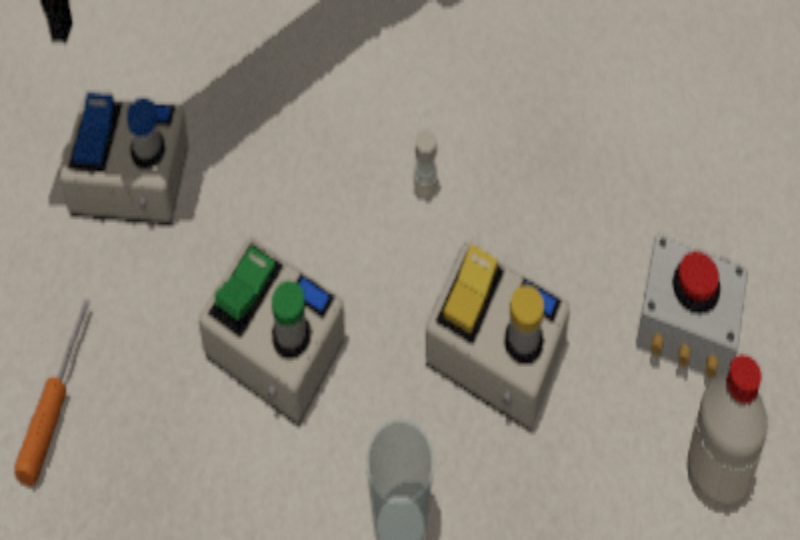

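The blue rocker (95,130) and yellow rocker (470,290) are both pressed, the red button (697,277) is in, green (245,285) is unchanged, and the bystanders are in place. The arm is clear.

```bash
python3 -c "
from bench import bot
print(bot.hand_in())"
```

```text
the job is handed in; nothing more can be done
None
```

I pushed in the red air button, then pressed the yellow and blue rockers fully down, in that order; the green spare pump stayed off, nothing else moved, and the job is handed in (no verdict was returned).

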